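# Put the bench kit back in its nests

## Task

Put the four loose things of the luthier's bench kit away, each in the dark wooden nest that fits it: the small bottle in the small round nest, the large bottle in the large round nest, the thumb plane in the larger oblong nest and the eraser in the smaller oblong nest. Each must sit flat on the floor of its nest, inside the walls, the plane and the eraser lengthwise; never lay a bottle over.

Things in the scene. Friction and masses are not known exactly. Their poses are not given: they have to be found in the camera images.
- small_bottle: The smaller of two pale round bottles with dark caps: body 40 mm in diameter up to 72 mm high, narrow cap (19 mm) to 93 mm. Origin at the centre of its underside, z up. Loose; rests on its underside on the bench top (z = 0) at the start.
- large_bottle: The larger of two pale round bottles with dark caps: body 54 mm in diameter up to 90 mm high, narrow cap (25 mm) to 116 mm. Origin at the centre of its underside, z up. Loose; rests on its underside on the bench top (z = 0) at the start.
- plane: Small brass thumb plane with dark wooden knob and lever cap. Flat-sided brass body 28 mm wide (its x) by 84 mm long (its y), sides 13 mm high; knob and cap lie within the body's outline and reach 35 mm. Grip it across the 28 mm width. Lies on its sole. Origin at the centre of its underside, z up. Loose; rests on its underside on the bench top (z = 0) at the start.
- eraser: White block eraser in a blue sleeve, 18 mm wide (its x), 45 mm long (its y), 12 mm high, lying flat. Origin at the centre of its underside, z up. Loose; rests on its underside on the bench top (z = 0) at the start.
- small_round_nest: Dark wooden round holder for the small bottle: outside diameter 67 mm, bore 53 mm, rim 14 mm above the bench. Fixed to the bench. Origin at the centre of its underside on the bench top, z up; inner floor 4 mm above the origin.
- large_round_nest: Dark wooden round holder for the large bottle: outside diameter 84 mm, bore 70 mm, rim 14 mm above the bench. Fixed to the bench. Origin at the centre of its underside on the bench top, z up; inner floor 4 mm above the origin.
- long_nest: Dark wooden oblong tray for the plane: inside 44 mm (its x) by 100 mm (its y), walls 6 mm thick, rim 10 mm above the bench. The middle 45 mm of each of the two long walls (at +x and -x) is cut away down to the floor as a finger notch. Either way round is right. Fixed to the bench. Origin at the centre of its underside on the bench top, z up; inner floor 4 mm above the origin.
- short_nest: Dark wooden oblong tray for the eraser: inside 32 mm (its x) by 61 mm (its y), walls 6 mm thick, rim 10 mm above the bench. The middle 35 mm of each of the two long walls (at +x and -x) is cut away down to the floor as a finger notch. Either way round is right. Fixed to the bench. Origin at the centre of its underside on the bench top, z up; inner floor 4 mm above the origin.
Mind the look-alikes: they are no part of the job. What is shaped like the small_bottle but pink is not meant. What is shaped like the short_nest but red is not meant.

How it is judged:
By the outcome, as a careful person would: the job done as asked, in the order asked, and still so for the second after the job is handed in, with the robot touching nothing.
It also fails if it takes over 104 s, if anything falls off the work surface, if the arm or the gripper's body presses on something with over 40 N, if the wrist force passes 120 N, or if a joint passes its speed limit or range.

## Robot

A 7-joint arm with a two-finger parallel gripper is mounted at the origin on a cart in front of the work surface, level with it; the furniture and walls round the work are solid. World frame = base frame: x ahead of the robot, y to its left, z up, the work surface at z = 0. Lengths are in m, angles in degrees, forces in N, time in s.
With the tool pointing down it reaches from about 0.4 to 0.925 m from the base axis. Payload 4.1 kg.
Tool frame: the origin (TCP) lies at the very end of the fingers, on their centre line; the grasp point (between the pads) lies 19 mm behind it; z points along the fingers, y is the line along which they close (so a half turn about z gives the same grasp; the last joint's range is limited). The gripper opens to 85 mm and grips with 20 to 120 N. Pads are 22 mm wide; open, the fingers measure 114 mm over their backs; the gripper's body (76 mm by 85 mm) begins 54 mm behind the grasp point. The pads swing forward as they close: fully open they stand 13 mm farther back than shut.
Start: joints at [64.286, 22.827, 2.584, 88.041, -1.071, 69.15, -2.905], TCP at [0.223, -0.611, 0.231] pointing down, gripper open.
Joint ranges: [-161.44, 161.44], [-28.35, 127.94], [-78.24, 83.42], [0, 140.83], [-78.03, 258.03], [13.02, 114.36], [-168.23, 168.23]. Speed limits (degrees/s): [147.25, 147.25, 180, 180, 180, 180, 180].

## Interface

Orientations are given as a 3x3 rotation matrix whose columns are the frame's x, y, z axes.
In Python, from workcell import robot gives the robot as it stands. The module is installed in compiled form; this text tells all that it offers.
- The arm moves only by the tool play_rows, never from a script. Its argument "motion" is a list that holds one entry, the list of rows, each a list of 4 numbers: the shift along the tool's x, y, z in mm, then the turn about the tool's z in degrees. In form: [[[dx, dy, dz, spin], ...]]. A call has 1 to 10 rows; each row shifts and turns the commanded pose from where the row before left it, along the tool's axes as they then stand; what a row does not reach is not made up. A row lasts 1/10 s, in which the tool goes at most 50 mm and 8.59 degrees, less where a joint would pass 70% of its speed; a pose out of reach is approached as far as the arm can. A call is refused whole if a number of a shift passes 50 or a number of a turn 8.59, either way. A call with a gripper value outside its range is refused whole. "gripper" is the opening, from 0 (shut) to 1 (fully open), set as the call begins (left out, the last holds). The fingers move at their own pace and stop on an object; the grip force is fixed at half the most. Time passes only in rows, so rows that do not move let the fingers close. It gives the time, the measured TCP pose, the force, the opening and the grip force at its end, in the units of the state.
- robot.state(): the state, without advancing time (a new reading comes with each control period).
- robot.camera(name): name is "scene" or "side" or "wrist"; returns a dict with "pixels" (384x512x3 uint8, red, green, blue), "depth" (384x512 float32, m along the optical axis (not along the pixel's ray), 0 where there is no reading), "mtx" (3x3 intrinsics, pixels), "rvec" (rotation vector, rad) and "tvec" (3), from world to camera coordinates, as OpenCV has them; the wrist camera has in their place "tool_from_camera" (4x4, takes a point from camera to tool coordinates, whose origin is the TCP and whose axes are the flange's). Camera axes: x right, y down, z forward; pixel columns grow to the right and rows downward; lengths in m; the calibration is good to about 2 mm. A picture is of the moment at which its call begins: read the wrist's pose just before it.
- robot.hand_in(): hands the job in; it is judged then, once.
The state is a dict: "clock": time; "joint_positions": joint angles; "dq": joint speeds; "joint_efforts": joint torques, N m; "eef_pos": TCP position; "tool_rot": TCP orientation; "contact_force": force on the tool from outside, world axes, zero at the start; "moment": the same for the moment, N m; "width": finger opening in m; "grasp_force": force on a finger pad.
Only numpy, scipy, OpenCV 4.12 (cv2) and the standard library are available. Lean on these libraries where they do the work, as an engineer would, in place of code of your own. Each camera call takes 0.05 s, during which the arm holds its last target. There are 200 camera calls.

## Working session

There is one attempt and no reset: what is moved stays moved. The work goes in short steps, Python scripts to look and compute and a tool call to move; the robot and the scene stay as the last step left them, time stands still between calls to the robot, and variables do not carry over. Pictures are saved under pics/ and viewed, at most 14 in all, crops included, and the job is handed in when it is done.

Besides the shell and the picture viewer there is one more tool, called after ">>>" as a command line: name --argument value ..., lists and objects as JSON in quotes. play_rows: Moves the arm, as the interface text tells. Its arguments: {"type":"object","properties":{"motion":{"type":"array"},"gripper":{"type":"number"}},"required":["motion"]}

```bash
mkdir -p pics
cat > h.py <<'E'
import numpy as np, cv2
from workcell import robot
def get(name):
    s=robot.state(); c=robot.camera(name); c['name']=name
    if name=='wrist':
        T=np.eye(4); T[:3,:3]=np.array(s['tool_rot']).reshape(3,3); T[:3,3]=s['eef_pos']
        c['Twc']=T@np.array(c['tool_from_camera'])
    else:
        R=cv2.Rodrigues(np.array(c['rvec'],float))[0]; t=np.array(c['tvec'],float).reshape(3)
        T=np.eye(4); T[:3,:3]=R.T; T[:3,3]=-R.T@t; c['Twc']=T
    return c
def save(c,f): cv2.imwrite('pics/'+f,c['pixels'][:,:,::-1])
def ray(c,u,v):
    d=np.linalg.inv(np.array(c['mtx']))@[u,v,1.]; return c['Twc'][:3,3],c['Twc'][:3,:3]@d
def onplane(c,u,v,z):
    o,d=ray(c,u,v); return o+d*(z-o[2])/d[2]
def cloud(c):
    v,u=np.mgrid[:384,:512]; d=c['depth']
    p=np.stack([u,v,np.ones_like(u)],-1)@np.linalg.inv(np.array(c['mtx'])).T*d[...,None]
    return p@c['Twc'][:3,:3].T+c['Twc'][:3,3]
E
python3 - <<'E'
from h import *
np.set_printoptions(precision=3,suppress=True)
s=robot.state(); print(s)
for n in ['scene','side','wrist']:
    c=get(n); save(c,n+'0.png'); np.save(n+'0.npy',c,allow_pickle=True); print(n,c['Twc'],c['mtx'])
a=cv2.imread('pics/scene0.png');b=cv2.imread('pics/side0.png')
E
```

```text
{'clock': 0.0, 'joint_positions': array([64.287, 22.872,  2.579, 88.113, -1.071, 69.15 , -2.908]), 'dq': array([ 0.051, -0.063, -0.014,  0.038, -0.017, -0.   , -0.052]), 'joint_efforts': array([  0.   , -47.513,   1.365, -25.422,   0.012,   0.01 ,   0.   ]), 'eef_pos': array([ 0.223, -0.61 ,  0.23 ]), 'tool_rot': array([[ 0.939,  0.343, -0.001],
       [ 0.343, -0.939,  0.002],
       [-0.   , -0.002, -1.   ]]), 'contact_force': array([0.104, 0.507, 0.632]), 'moment': array([ 0.001, -0.07 ,  0.068]), 'grasp_force': 0.0, 'width': 0.08531130892906577}
scene [[-0.715 -0.481  0.508  0.031]
 [-0.699  0.479 -0.531  0.641]
 [ 0.012 -0.735 -0.678  0.758]
 [ 0.     0.     0.     1.   ]] [[391.899   0.    255.005]
 [  0.    391.899 193.563]
 [  0.      0.      1.   ]]
side [[-0.972 -0.115  0.203  0.351]
 [-0.232  0.382 -0.895  0.996]
 [ 0.025 -0.917 -0.398  0.474]
 [ 0.     0.     0.     1.   ]] [[428.109   0.    256.25 ]
 [  0.    428.109 192.98 ]
 [  0.      0.      1.   ]]
wrist [[ 0.343 -0.903 -0.26   0.287]
 [-0.939 -0.331 -0.092 -0.586]
 [-0.003  0.275 -0.961  0.372]
 [ 0.     0.     0.     1.   ]] [[298.581   0.    246.712]
 [  0.    298.581 196.18 ]
 [  0.      0.      1.   ]]
```

View pics/scene0.png

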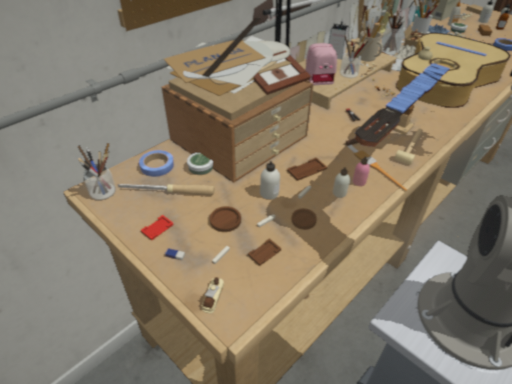

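View pics/side0.png

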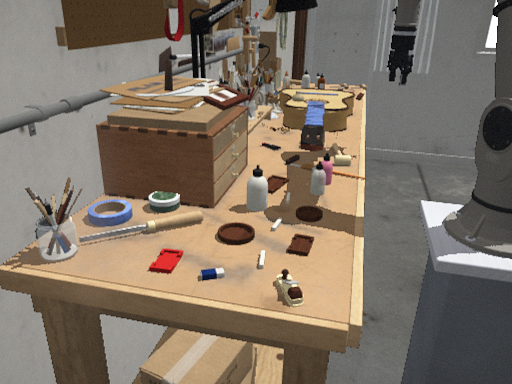

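Scene view: the large bottle is at (270,182), the small white bottle at (342,184), and the pink decoy at (361,174). The large round nest is at (225,219) and the small round nest at (304,219). The dark oblongs are at (265,252) and (306,169), with the red decoy at (157,228). The eraser is at (175,254) and the plane at (211,294). The side view shows the same things.

```bash
cat > m.py <<'E'
from h import *
np.set_printoptions(precision=4,suppress=True)
S={'scene':dict(LN=(225,219),SN=(304,219),oA=(265,252),oB=(306,169),plane=(211,294),eraser=(172,253),LB=(270,185),SB=(342,186),pink=(361,174)),
   'side':dict(LN=(236,233),SN=(309,214),oA=(301,244),oB=(277,184),plane=(289,288),eraser=(210,273),LB=(257,193),SB=(318,182),pink=(327,171))}
for n in S:
    c=np.load(n+'0.npy',allow_pickle=True).item(); P=cloud(c); hsv=cv2.cvtColor(c['pixels'],cv2.COLOR_RGB2HSV)
    # bench colour-difference: segment by depth height and by darkness
    for k,(u,v) in S[n].items():
        r=45; win=np.zeros((384,512),bool); win[max(0,v-r):v+r,max(0,u-r):u+r]=1
        if k in('LN','SN','oA','oB'): m=win&(hsv[...,2]<110)&(P[...,2]<.03)&(P[...,2]>-.01)
        elif k=='eraser': m=win&((hsv[...,0]>100)&(hsv[...,0]<130)&(hsv[...,1]>100)|(P[...,2]>.006))&(P[...,2]<.03)&(P[...,2]>-.01)
        else: m=win&(P[...,2]>.007)&(P[...,2]<.15)
        nl,lab,st,ce=cv2.connectedComponentsWithStats(m.astype(np.uint8),connectivity=4)
        sub=lab[v-4:v+5,u-4:u+5]; sub=sub[sub>0]
        if not len(sub): print(n,k,'none',P[v,u]);continue
        l=np.bincount(sub).argmax(); q=P[lab==l]; 
        rc=cv2.minAreaRect((q[:,:2]*1000).astype(np.float32))
        print(n,k,len(q),'mid',q[:,:2].min(0)/2+q[:,:2].max(0)/2,'z',np.percentile(q[:,2],[2,50,98]),'rect',[np.round(x,1) for x in rc], ce[l].round(1))
E
python3 m.py
```

```text
scene LN 380 mid [0.5782 0.1806] z [0.0009 0.0084 0.0166] rect [array([577.3, 180. ]), array([78.5, 79.5]), np.float64(7.7)] [225.9 220.3]
scene SN 488 mid [0.4383 0.0257] z [0.0002 0.0064 0.0171] rect [array([438.2,  25.6]), array([70.4, 84.8]), np.float64(27.8)] [303.7 218.6]
scene oA 252 mid [0.4333 0.1863] z [0.0014 0.0058 0.0124] rect [array([432.2, 186.6]), array([71.2, 45.6]), np.float64(84.3)] [263.6 252.3]
scene oB 408 mid [ 0.5612 -0.1395] z [0.0016 0.0055 0.0127] rect [array([ 560.7, -140.8]), array([114.1,  58.2]), np.float64(75.8)] [306.5 169.2]
scene plane 413 mid [0.4293 0.3524] z [0.0083 0.0191 0.0349] rect [array([429.1, 353. ]), array([28. , 79.8]), np.float64(30.8)] [212.8 293.8]
scene eraser 142 mid [0.5789 0.3436] z [0.0072 0.0124 0.015 ] rect [array([580.1, 343.2]), array([45.2, 20.4]), np.float64(30.8)] [174.7 253.2]
scene LB 576 mid [0.5664 0.0223] z [0.0097 0.064  0.1074] rect [array([565.1,  25.1]), array([52.6, 40.5]), np.float64(30.2)] [270. 181.]
scene SB 338 mid [ 0.4269 -0.1193] z [0.0107 0.0507 0.0885] rect [array([ 425.9, -118. ]), array([39.6, 28.1])
[... 774 characters left out ...]
[0.4302 0.3526] z [0.0079 0.0164 0.0338] rect [array([430.2, 353.1]), array([28.2, 80.8]), np.float64(29.0)] [289.9 286.4]
side eraser 220 mid [0.5807 0.3428] z [0.0009 0.0112 0.0138] rect [array([581.2, 342.9]), array([44.9, 22.2]), np.float64(31.3)] [211.5 272.6]
side LB 751 mid [ 0.5689 -0.0334] z [0.0083 0.0542 0.1051] rect [array([553.6, -31.6]), array([163.2,  50.7]), np.float64(73.8)] [257.5 189.5]
side SB 633 mid [ 0.4321 -0.2185] z [0.0078 0.0441 0.0872] rect [array([ 453.9, -219.1]), array([214.5, 137.9]), np.float64(74.5)] [321.1 173.6]
side pink 633 mid [ 0.4321 -0.2185] z [0.0078 0.0441 0.0872] rect [array([ 453.9, -219.1]), array([214.5, 137.9]), np.float64(74.5)] [321.1 173.6]
```

The depth heights agree with the text (rims 14 and 10 mm, plane 35, eraser 12–14), and the sizes identify (265,252) as short_nest and (306,169) as long_nest. I'll refine with circle fits and check the look-alikes in one crop. White bottle (342,184) fits against pink (361,174), and dark oblong (265,252) fits against red (157,228).

```bash
cat > m2.py <<'E'
from h import *
from scipy.optimize import least_squares
np.set_printoptions(precision=4,suppress=True)
def circ(q,r,x0): 
    f=least_squares(lambda p:np.hypot(q[:,0]-p[0],q[:,1]-p[1])-r,x0,loss='soft_l1',f_scale=.002); return f.x,np.abs(f.fun).mean()*1e3
for n in ['scene','side']:
    c=np.load(n+'0.npy',allow_pickle=True).item(); P=cloud(c).reshape(-1,3)
    g=P[(P[:,0]>.38)&(P[:,0]<.62)&(P[:,1]>.05)&(P[:,1]<.15)]; print(n,'bench z',np.median(g[:,2]))
    for k,x,y,r,z0,z1 in [('SB',.43,-.12,.02,.02,.068),('LB',.565,.02,.027,.025,.085),('pink',.41,-.19,.02,.02,.068)]:
        q=P[(np.hypot(P[:,0]-x,P[:,1]-y)<.055)&(P[:,2]>z0)&(P[:,2]<z1)]
        t=P[(np.hypot(P[:,0]-x,P[:,1]-y)<.04)&(P[:,2]<.2)]
        print(n,k,len(q),circ(q,r,[x,y]),'top',np.percentile(t[:,2],99))
    for k,x,y,ro,ri in [('SN',.438,.026,.0335,.0265),('LN',.58,.181,.042,.035)]:
        q=P[(np.hypot(P[:,0]-x,P[:,1]-y)<ro+.008)&(P[:,2]>.0105)&(P[:,2]<.022)]
        print(n,k,len(q),circ(q,(ro+ri)/2,[x,y]),np.median(q[:,2]), np.ptp(q[:,:2],0))
c=np.load('scene0.npy',allow_pickle=True).item()
im=c['pixels'][140:320,130:390,::-1]; cv2.imwrite('pics/crop1.png',cv2.resize(im,None,fx=3,fy=3,interpolation=cv2.INTER_CUBIC))
E
python3 m2.py
```

```text
scene bench z 0.0003873701823825515
scene SB 218 (array([ 0.4299, -0.127 ]), np.float64(1.7360341423309826)) top 0.08716022213762689
scene LB 376 (array([0.5719, 0.0159]), np.float64(2.592416861383587)) top 0.11115638824412384
scene pink 214 (array([ 0.4024, -0.1778]), np.float64(5.7379487012013435)) top 0.08696318035640473
scene SN 173 (array([0.4329, 0.0322]), np.float64(1.86214430908947)) 0.014470462603834111 [0.0648 0.0683]
scene LN 226 (array([0.5791, 0.1784]), np.float64(1.964855780104678)) 0.014205553699770945 [0.0838 0.0852]
side bench z 5.7691105619733785e-05
side SB 241 (array([ 0.4294, -0.1277]), np.float64(2.1835022177394183)) top 0.087627659246498
side LB 493 (array([0.5716, 0.0152]), np.float64(2.4706814411181943)) top 0.10569577492656577
side pink 139 (array([ 0.4022, -0.1759]), np.float64(4.598151715892228)) top 0.09023533144453319
side SN 130 (array([0.4342, 0.0326]), np.float64(1.9657109893778417)) 0.013102621745385123 [0.0646 0.0689]
side LN 224 (array([0.5805, 0.1793]), np.float64(1.8970361653316627)) 0.013079784210886763 [0.0814 0.0838]
```

View pics/crop1.png

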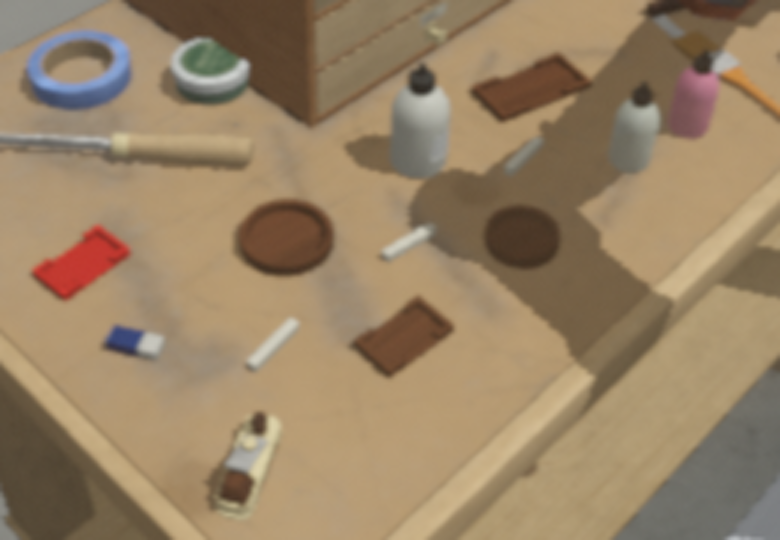

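The crop confirms it: both target bottles are white (crop 420,130 and 635,130), the wanted nests are dark, and the pink bottle and red nest are decoys. I'll move toward the small bottle.

>>> play_rows --motion '[[[30,-32,0,0],[30,-32,0,0],[30,-32,0,0],[30,-32,0,0],[30,-32,0,0],[30,-32,0,0],[30,-32,0,0],[30,-32,0,0],[30,-32,0,0],[30,-32,0,0]]]' --gripper 1

```text
clock: 1.15
eef_pos: [0.3951, -0.2054, 0.2313]
tool_rot: [[0.939, 0.343, 0.0], [0.343, -0.939, -0.0], [-0.0, 0.0, -1.0]]
contact_force: [0.4, -1.3, 0.1]
width: 0.0859
grasp_force: 0.0
```

>>> play_rows --motion '[[[0,0,0,-8],[0,0,0,-8],[0,0,0,-8],[0,0,0,-8],[0,0,0,-8],[0,0,0,-8],[0,0,0,0]]]'

```text
clock: 1.85
eef_pos: [0.3947, -0.2071, 0.2311]
tool_rot: [[0.374, 0.927, -0.0], [0.927, -0.374, 0.0], [-0.0, -0.0, -1.0]]
contact_force: [-0.6, -0.5, -0.7]
width: 0.0854
grasp_force: 0.0
```

```bash
cat >> h.py <<'E'
def go(x,y,z,closing=None):
    s=robot.state(); R=np.array(s['tool_rot']).reshape(3,3); d=R.T@(np.array([x,y,z])-s['eef_pos'])*1e3
    sp=None
    if closing is not None:
        cur=np.degrees(np.arctan2(R[1,1],R[0,1])); sp=-(((closing-cur)+90)%180-90)
    print('shift mm',d.round(1),'spin',sp,'clock',s['clock'],'J7',s['joint_positions'][6].round(1),'J',np.array(s['joint_positions']).round(0))
E
python3 - <<'E'
from h import *
np.set_printoptions(precision=4,suppress=True)
c=get('wrist'); save(c,'w1.png'); np.save('w1.npy',c,allow_pickle=True)
go(.4297,-.1273,.13,-20)
E
```

```text
shift mm [ 87.1   2.4 101.1] spin -2.1168974158912874 clock 1.9 J7 -0.5 J [ 37.   2. -15. 114.   1.  64.  -1.]
```

View pics/w1.png

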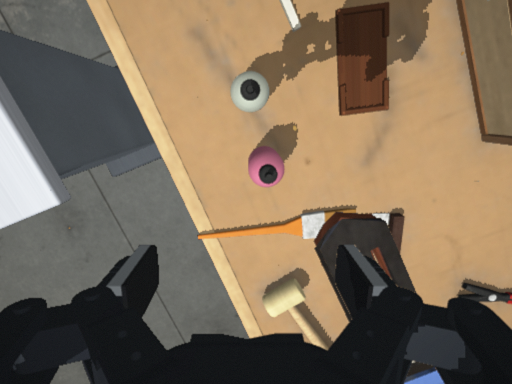

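Wrist view: white small bottle cap at (250,90), pink one at (268,173), long nest at (363,59) with its finger notches on the long walls.

Run:
```python
from h import *
np.set_printoptions(precision=4,suppress=True)
c=np.load('w1.npy',allow_pickle=True).item(); P=cloud(c)
hsv=cv2.cvtColor(c['pixels'],cv2.COLOR_RGB2HSV)
for n,(u,v) in dict(SB=(250,91),pink=(266,167)).items():
    m=np.zeros((384,512),bool); m[v-12:v+14,u-12:u+12]=1; m&=(hsv[...,2]<75)
    vv,uu=np.nonzero(m); print(n,'cap px',uu.mean(),vv.mean(),len(uu),onplane(c,uu.mean(),vv.mean(),.093),'depth z',np.percentile(P[m][:,2],[5,50,95]))
    b=np.zeros((384,512),bool); b[v-28:v+28,u-28:u+28]=1; b&=(P[...,2]>.03)&(P[...,2]<.2)
    q=P[b]; print('  body minmax mid',(q.min(0)+q.max(0))/2,np.ptp(q,0))
m=np.zeros((384,512),bool); m[0:125,328:398]=1; m&=(hsv[...,1]>110)&(hsv[...,2]<140)&(P[...,2]>-.01)
m=cv2.morphologyEx(m.astype(np.uint8),cv2.MORPH_OPEN,np.ones((3,3)))
nl,lab,st,ce=cv2.connectedComponentsWithStats(m); l=1+st[1:,4].argmax()
q=P[lab==l]; rc=cv2.minAreaRect((q[:,:2]*1000).astype(np.float32)); print('long',rc,np.percentile(q[:,2],[2,50,98]),st[l])
q=q[q[:,2]>.0075]; print('rim',cv2.minAreaRect((q[:,:2]*1000).astype(np.float32)))
```

```text
SB cap px 249.87417218543047 89.23509933774834 302 [ 0.4284 -0.1257  0.093 ] depth z [0.082  0.0839 0.0931]
  body minmax mid [ 0.4283 -0.1255  0.0656] [0.0392 0.0391 0.0564]
pink cap px 267.71367521367523 172.8803418803419 234 [ 0.4162 -0.202   0.093 ] depth z [0.0791 0.0837 0.0927]
  body minmax mid [ 0.4157 -0.2059  0.062 ] [0.039  0.0394 0.0631]
long ((511.2411193847656, -123.49014282226562), (116.08285522460938, 164.62152099609375), 72.61139678955078) [0.0016 0.0037 0.0104] [ 335    2   55  113 5506]
rim ((508.26837158203125, -127.00738525390625), (111.19599151611328, 164.399658203125), 75.06388092041016)
```

>>> play_rows --motion '[[[44,0,0,-2],[44,1,0,0],[0,0,40,0],[0,0,40,0],[0,0,40,0],[0,0,30,0],[0,0,22,0],[0,0,21,0],[0,0,0,0],[0,0,0,0]]]'

```text
clock: 2.9
eef_pos: [0.4274, -0.1253, 0.0385]
tool_rot: [[0.343, 0.939, -0.0], [0.939, -0.343, 0.0], [0.0, -0.0, -1.0]]
contact_force: [-0.6, 0.5, 0.1]
width: 0.0853
grasp_force: 0.0
```

Run:
```python
from h import *
go(.4284,-.126,.038,-20); print(robot.state()['contact_force'])
```

```text
shift mm [-0.3  1.1  0.5] spin -0.034831336693642356 clock 2.9 J7 -18.4 J [ 28.  18. -20. 125.  10.  38. -18.]
[-0.59931073  0.52208643  0.14826223]
```

>>> play_rows --motion '[[[0,1,0,0],[0,0,0,0],[0,0,0,0],[0,0,0,0],[0,0,0,0],[0,0,0,0],[0,0,0,0],[0,0,0,0]]]' --gripper 0

```text
clock: 3.7
eef_pos: [0.4293, -0.126, 0.0395]
tool_rot: [[0.342, 0.94, 0.002], [0.94, -0.342, -0.001], [-0.0, 0.002, -1.0]]
contact_force: [-0.7, 0.6, 6.4]
width: 0.0369
grasp_force: 59.3
```

>>> play_rows --motion '[[[0,0,-15,0],[0,0,-30,0],[0,0,-35,0],[35,-10,0,0],[35,-10,0,0],[30,-10,0,0],[0,0,0,0]]]'

```text
clock: 4.4
eef_pos: [0.4343, -0.0169, 0.1188]
tool_rot: [[0.334, 0.942, 0.001], [0.942, -0.334, 0.002], [0.002, 0.001, -1.0]]
contact_force: [-0.3, -0.3, -0.6]
width: 0.037
grasp_force: 60.7
```

Run:
```python
from h import *
c=get('wrist'); save(c,'w2.png'); np.save('w2.npy',c,allow_pickle=True)
go(.4335,.0324,.118)
```

```text
shift mm [ 48.6 -18.1   0.6] spin None clock 4.45 J7 -28.2 J [ 21.   9. -26. 123.   6.  49. -28.]
```

View pics/w2.png

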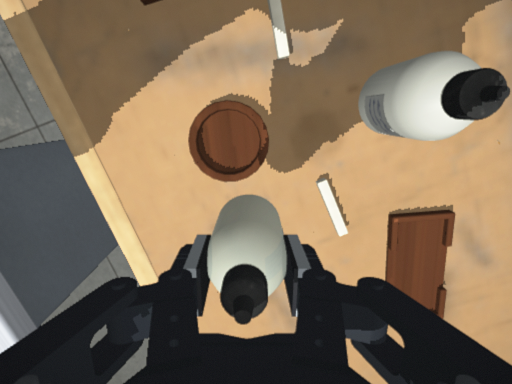

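Wrist view: the small bottle is held upright, with the small round nest ahead at (229,140) and the large bottle at (437,96).

```bash
cat > m3.py <<'E'
from h import *
import sys
from scipy.optimize import least_squares
np.set_printoptions(precision=4,suppress=True)
# usage: file u v router rinner : rim circle
f,u,v,ro,ri=sys.argv[1],*map(float,sys.argv[2:6]); u=int(u);v=int(v)
c=np.load(f,allow_pickle=True).item(); P=cloud(c); x,y=P[v,u][:2]
D=np.hypot(P[...,0]-x,P[...,1]-y)
q=P[(D<ro+.012)&(P[...,2]>.0105)&(P[...,2]<.02)]; 
g=least_squares(lambda p:np.hypot(q[:,0]-p[0],q[:,1]-p[1])-(ro+ri)/2,[x,y],loss='soft_l1',f_scale=.004)
print('rim c',g.x,'z',np.median(q[:,2]),'r range',np.percentile(np.hypot(*(q[:,:2]-g.x).T),[2,98]),'mid',(q.min(0)+q.max(0))/2)
fl=P[(D<ri-.008)]; print('floor z',np.median(fl[:,2]))
go(g.x[0],g.x[1],.118)
E
python3 m3.py w2.npy 229 140 .0335 .0265
python3 - <<'E'
from h import *
c=np.load('w2.npy',allow_pickle=True).item(); P=cloud(c)
b=P[195:260,215:280].reshape(-1,3); b=b[(b[:,2]>.085)&(b[:,2]<.16)]; print((b.min(0)+b.max(0))/2,np.ptp(b,0), robot.state()['eef_pos'])
E
```

```text
rim c [0.4333 0.0312] z 0.013104819751197178 r range [0.0263 0.033 ] mid [0.4332 0.0315 0.013 ]
floor z 0.0033694304089455507
shift mm [ 47.5 -17.9   0.6] spin None clock 4.45 J7 -28.2 J [ 21.   9. -26. 123.   6.  49. -28.]
[ 0.43603031 -0.00637686  0.11709719] [0.03497177 0.02160124 0.06409278] [ 0.43414715 -0.0194814   0.11858795]
```

>>> play_rows --motion '[[[24,-9,0,0],[23.5,-9,0,0],[0,0,0,0],[0,0,0,0],[0,0,20,0],[0,0,20,0],[0,0,15,0],[0,0,10,0],[0,0,0,0]]]'

```text
clock: 5.35
eef_pos: [0.4324, 0.0279, 0.0521]
tool_rot: [[0.343, 0.939, -0.003], [0.939, -0.343, -0.001], [-0.002, -0.003, -1.0]]
contact_force: [-0.4, -0.7, -1.2]
width: 0.0366
grasp_force: 60.7
```

```bash
python3 -c "
from h import *
go(.4333,.0314,.0445)"
```

```text
shift mm [ 3.6 -0.3  7.6] spin None clock 5.35 J7 -40.3 J [ 15.  16. -27. 126.  11.  40. -40.]
```

>>> play_rows --motion '[[[3,0,0,0],[0,0,4,0],[0,0,3,0],[0,0,0,0],[0,0,0,0]]]'

```text
clock: 5.85
eef_pos: [0.4345, 0.0321, 0.0464]
tool_rot: [[0.341, 0.94, 0.0], [0.94, -0.341, -0.0], [-0.0, 0.0, -1.0]]
contact_force: [1.2, -0.7, -1.7]
width: 0.037
grasp_force: 60.7
```

>>> play_rows --motion '[[[0,0,0,0],[0,0,0,0],[0,0,0,0],[0,0,0,0],[0,0,0,0],[0,0,0,0]]]' --gripper 1

```text
clock: 6.45
eef_pos: [0.4345, 0.0321, 0.0463]
tool_rot: [[0.341, 0.94, 0.0], [0.94, -0.341, -0.0], [-0.0, 0.0, -1.0]]
contact_force: [0.1, -0.2, -0.0]
width: 0.0852
grasp_force: 0.0
```

>>> play_rows --motion '[[[0,0,-20,0],[0,0,-40,0],[0,0,-40,0],[0,0,-40,0],[0,0,0,0],[0,0,0,0]]]'

```text
clock: 7.05
eef_pos: [0.4349, 0.032, 0.1869]
tool_rot: [[0.341, 0.94, 0.002], [0.94, -0.341, -0.001], [0.0, 0.002, -1.0]]
contact_force: [-0.5, -0.6, -0.1]
width: 0.0857
grasp_force: 0.0
```

Run:
```python
from h import *
c=get('wrist'); np.save('w3.npy',c,allow_pickle=True); s=get('side'); np.save('s3.npy',s,allow_pickle=True)
cv2.imwrite('pics/v3.png',np.hstack([cv2.resize(c['pixels'],(400,300)),cv2.resize(s['pixels'][140:260,200:360],(400,300))])[:,:,::-1])
go(.5718,.0155,.17)
```

```text
shift mm [ 31.9 135.7  14.7] spin None clock 7.15 J7 -32.2 J [ 18.   4. -29. 118.   3.  58. -32.]
```

View pics/v3.png

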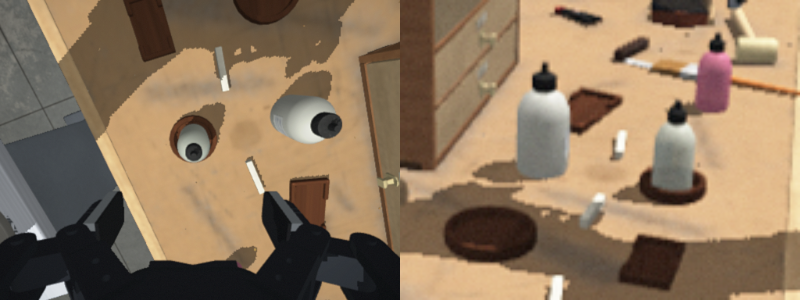

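The small bottle stands upright in its nest (left picture 192,140; right picture 675,180). Next I measure the large bottle, its nest, and the clearance to the chest.

```bash
python3 - <<'E'
from h import *
np.set_printoptions(precision=4,suppress=True)
c=np.load('w3.npy',allow_pickle=True).item(); P=cloud(c)
D=np.hypot(P[...,0]-.5718,P[...,1]-.0155)
for z0,z1 in [(.02,.085),(.05,.13),(.098,.13)]:
    q=P[(D<.045)&(P[...,2]>z0)&(P[...,2]<z1)]; print('LB',z0,(q.min(0)+q.max(0))/2,np.ptp(q,0))
q=P[(D<.15)&(D>.035)&(P[...,2]>.04)]
for r in (.06,.08,.1,.12):
    k=q[np.hypot(q[:,0]-.5718,q[:,1]-.0155)<r]; print(r,len(k), k[k[:,0].argmin()] if len(k) else '')
go(.5718,.0155,.17,2)
E
python3 m3.py w3.npy 342 8 .042 .035
```

```text
LB 0.02 [0.5686 0.0184 0.0525] [0.0523 0.0526 0.065 ]
LB 0.05 [0.5686 0.0184 0.0833] [0.0523 0.0526 0.0665]
LB 0.098 [0.57   0.0178 0.1073] [0.0252 0.0252 0.0185]
0.06 0 
0.08 4450 [0.4918 0.0164 0.2538]
0.1 11423 [0.4718 0.0145 0.2006]
0.12 18009 [0.4522 0.0257 0.0564]
shift mm [ 31.9 135.7  14.7] spin -21.95365615757433 clock 7.15 J7 -32.2 J [ 18.   4. -29. 118.   3.  58. -32.]
rim c [0.5792 0.1778] z 0.013217582286365409 r range [0.0349 0.0415] mid [0.5735 0.1549 0.0131]
floor z 0.0038361464404259027
shift mm [187.   87.3  66.7] spin None clock 7.15 J7 -32.2 J [ 18.   4. -29. 118.   3.  58. -32.]
```

Run:
```python
from h import *
np.set_printoptions(precision=4,suppress=True)
for f in ['scene0.npy','side0.npy','w3.npy']:
    P=cloud(np.load(f,allow_pickle=True).item()).reshape(-1,3)
    q=P[(P[:,2]>.04)&(P[:,2]<.3)&(P[:,0]>.61)&(P[:,1]>-.15)&(P[:,1]<.25)]
    for y in np.arange(-.15,.25,.05):
        k=q[(q[:,1]>y)&(q[:,1]<y+.05)]; 
        if len(k)>5: print(f,round(y,2),np.percentile(k[:,0],1),k[:,2].max())
go(.57,.0178,.17,-20)
```

```text
scene0.npy -0.15 0.6597668057138552 0.29971942015723496
scene0.npy -0.1 0.6726215222364571 0.29996528425896146
scene0.npy -0.05 0.6729872198600085 0.2999479827466882
scene0.npy 0.0 0.6733536718866173 0.2999542267927104
scene0.npy 0.05 0.6739069290573794 0.29982564767743336
scene0.npy 0.1 0.9565305312485023 0.2999353654944492
scene0.npy 0.15 0.9548331874177688 0.2997689709137863
scene0.npy 0.2 0.9583220826932976 0.29992404450955434
side0.npy -0.15 0.6597250495429282 0.29993877556304344
side0.npy -0.1 0.6740090070526681 0.299940382071062
side0.npy -0.05 0.6746270108137938 0.2994134124551592
side0.npy 0.0 0.6745911924188833 0.2999120338438767
side0.npy 0.05 0.6758096994450941 0.29962322910865014
side0.npy 0.1 0.9573813901229945 0.299964270307573
side0.npy 0.15 0.9554442674006506 0.2998877335429907
side0.npy 0.2 0.9593350050828683 0.2999699067583341
w3.npy -0.15 0.6720706671710563 0.04414372263294386
w3.npy -0.1 0.67263056001896 0.04889062438189429
w3.npy -0.05 0.6732545920084965 0.05638074130984272
w3.npy 0.0 0.6730681002151174 0.06272959921048504
w3.npy 0.05 0.6723561886198526 0.06451093588304152
shift mm [ 33.4 133.2  14.7] spin 0.0463438424256708 clock 7.15 J7 -32.2 J [ 18.   4. -29. 118.   3.  58. -32.]
```

>>> play_rows --motion '[[[8,33,0,0],[8,34,0,0],[9,33,0,0],[8,33,0,0],[0,0,0,0],[0,0,30,0],[0,0,40,0],[0,0,35,0],[0,0,0,0]]]'

```text
clock: 8.05
eef_pos: [0.5645, 0.0173, 0.0752]
tool_rot: [[0.34, 0.94, -0.014], [0.94, -0.34, -0.001], [-0.005, -0.013, -1.0]]
contact_force: [-0.8, -0.9, -0.5]
width: 0.0852
grasp_force: 0.0
```

```bash
python3 -c "
from h import *
go(.57,.0178,.053,-20)"
```

```text
shift mm [ 2.5  5.3 22.1] spin 0.09701726388441045 clock 8.05 J7 -38.3 J [ 14.  26. -26. 107.  14.  51. -38.]
```

>>> play_rows --motion '[[[0,0,10,0],[0,0,10,0],[0,0,0,0],[0,0,0,0],[0,0,0,0]]]'

```text
clock: 8.55
eef_pos: [0.5716, 0.0178, 0.0623]
tool_rot: [[0.341, 0.94, 0.002], [0.94, -0.341, -0.0], [0.001, 0.002, -1.0]]
contact_force: [-0.1, 0.0, -0.6]
width: 0.0855
grasp_force: 0.0
```

```bash
python3 -c "
from h import *
go(.57,.0178,.053,-20)"
```

```text
shift mm [-0.5 -1.5  9.3] spin 0.03920591491197456 clock 8.55 J7 -39.1 J [ 14.  27. -25. 108.  15.  48. -39.]
```

>>> play_rows --motion '[[[0,-1,9,0],[0,0,0,0],[0,0,0,0]]]'

```text
clock: 8.85
eef_pos: [0.5695, 0.018, 0.052]
tool_rot: [[0.341, 0.94, -0.001], [0.94, -0.341, -0.0], [-0.0, -0.001, -1.0]]
contact_force: [-1.1, -0.0, -0.4]
width: 0.0852
grasp_force: 0.0
```

>>> play_rows --motion '[[[0,0,0,0],[0,0,0,0],[0,0,0,0],[0,0,0,0],[0,0,0,0],[0,0,0,0],[0,0,0,0]]]' --gripper 0

```text
clock: 9.55
eef_pos: [0.5706, 0.0181, 0.0531]
tool_rot: [[0.341, 0.94, 0.001], [0.94, -0.341, -0.0], [0.0, 0.001, -1.0]]
contact_force: [-0.6, 0.4, 4.8]
width: 0.051
grasp_force: 62.1
```

>>> play_rows --motion '[[[0,0,-10,0],[0,0,-20,0],[0,0,-25,0],[0,0,0,0],[0,0,0,0]]]'

```text
clock: 10.05
eef_pos: [0.5698, 0.018, 0.1075]
tool_rot: [[0.341, 0.94, 0.0], [0.94, -0.341, -0.0], [-0.0, 0.001, -1.0]]
contact_force: [-0.9, -1.2, -2.6]
width: 0.0506
grasp_force: 62.8
```

```bash
python3 -c "
from h import *
c=get('wrist'); np.save('w4.npy',c,allow_pickle=True); save(c,'w4.png')
go(.5792,.1782,.1)"
```

```text
shift mm [154.1 -45.2   6.5] spin None clock 10.1 J7 -37.3 J [ 15.  24. -27. 106.  13.  53. -37.]
```

View pics/w4.png

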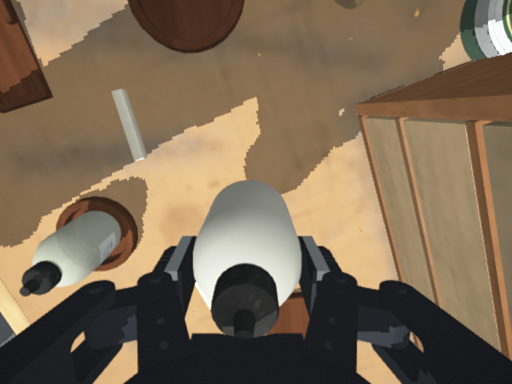

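The large bottle is held upright; its nest is ahead at (187,15). I'll move over it and lower.

>>> play_rows --motion '[[[30,-9,0,0],[40,-12,0,0],[40,-12,0,0],[34,-10,0,0],[10,-2,0,0],[0,0,0,0],[0,0,0,0],[0,0,20,0],[0,0,15,0],[0,0,0,0]]]'

```text
clock: 11.1
eef_pos: [0.5782, 0.175, 0.0693]
tool_rot: [[0.344, 0.939, -0.006], [0.939, -0.344, -0.003], [-0.005, -0.004, -1.0]]
contact_force: [-0.3, -1.4, -1.3]
width: 0.0502
grasp_force: 62.7
```

>>> play_rows --motion '[[[0,0,0,0],[0,0,0,0]]]'

```text
clock: 11.3
eef_pos: [0.5807, 0.1779, 0.0729]
tool_rot: [[0.342, 0.94, 0.001], [0.94, -0.342, 0.0], [0.0, 0.001, -1.0]]
contact_force: [0.1, 0.6, -1.2]
width: 0.0508
grasp_force: 62.7
```

```bash
python3 -c "
from h import *
go(.5792,.1782,.058)"
```

```text
shift mm [-0.3 -1.5 14.9] spin None clock 11.3 J7 -55.0 J [ -0.  30. -27. 102.  17.  52. -55.]
```

>>> play_rows --motion '[[[0,-1,6,0],[0,0,5,0],[0,0,3,0],[0,0,0,0],[0,0,0,0],[0,0,0,0]]]'

```text
clock: 11.9
eef_pos: [0.5793, 0.1786, 0.0584]
tool_rot: [[0.341, 0.94, 0.0], [0.94, -0.341, 0.0], [0.0, 0.0, -1.0]]
contact_force: [-1.0, -0.2, -0.2]
width: 0.0503
grasp_force: 62.7
```

>>> play_rows --motion '[[[0,0,0,0],[0,0,0,0],[0,0,0,0],[0,0,0,0],[0,0,0,0],[0,0,0,0]]]' --gripper 1

```text
clock: 12.5
eef_pos: [0.5792, 0.1785, 0.0583]
tool_rot: [[0.341, 0.94, 0.0], [0.94, -0.341, -0.0], [-0.0, 0.0, -1.0]]
contact_force: [-0.5, -0.1, -0.2]
width: 0.0854
grasp_force: 0.0
```

>>> play_rows --motion '[[[0,0,-20,0],[0,0,-40,0],[0,0,-40,0],[0,0,-20,0],[0,0,0,0],[0,0,0,0]]]'

```text
clock: 13.1
eef_pos: [0.579, 0.1783, 0.1781]
tool_rot: [[0.341, 0.94, 0.0], [0.94, -0.341, -0.0], [-0.0, 0.0, -1.0]]
contact_force: [-0.5, 0.5, -0.5]
width: 0.0851
grasp_force: 0.0
```

```bash
python3 -c "
from h import *
c=get('wrist'); np.save('w5.npy',c,allow_pickle=True); s=get('side')
cv2.imwrite('pics/v5.png',np.hstack([cv2.resize(c['pixels'],(400,300)),cv2.resize(s['pixels'][140:302,150:366],(400,300))])[:,:,::-1])
go(.43,.353,.1,30)"
```

```text
shift mm [ 114.1 -198.8   76.8] spin -49.95617159524136 clock 13.2 J7 -51.6 J [  2.  23. -30.  97.  12.  63. -52.]
```

View pics/v5.png

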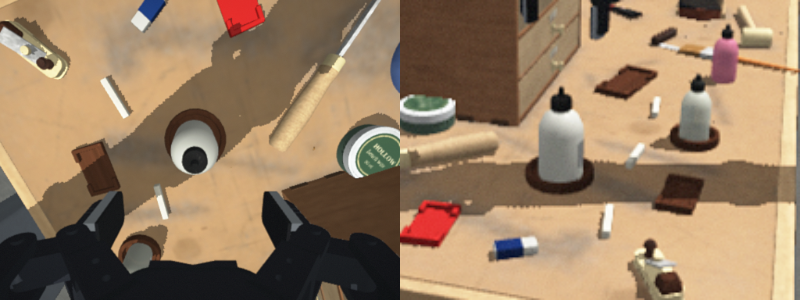

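Both bottles stand upright in their nests (left 195,140; right 560,140 and 695,112). Now on to the plane.

>>> play_rows --motion '[[[12,-31,0,0],[12,-31,0,0],[13,-31,0,0],[12,-30,0,0],[0,0,0,-8.5],[0,0,0,-8.5],[0,0,0,-8.5],[0,0,0,-8.5],[0,0,0,-8.5],[0,0,0,-7.5]]]'

```text
clock: 14.2
eef_pos: [0.4794, 0.2659, 0.1766]
tool_rot: [[-0.506, 0.863, -0.003], [0.863, 0.506, -0.001], [0.0, -0.003, -1.0]]
contact_force: [0.1, 0.1, 0.2]
width: 0.0852
grasp_force: 0.0
```

>>> play_rows --motion '[[[0,0,20,0],[0,0,0,0],[0,0,0,0],[0,0,0,0]]]'

```text
clock: 14.6
eef_pos: [0.4803, 0.2667, 0.1584]
tool_rot: [[-0.501, 0.866, -0.0], [0.866, 0.501, 0.0], [0.0, -0.0, -1.0]]
contact_force: [0.3, -0.1, 0.3]
width: 0.0853
grasp_force: 0.0
```

```bash
cat > m4.py <<'E'
from h import *
import sys
np.set_printoptions(precision=2,suppress=True)
# f x y rad zmin zmax : rect of points in height band near x,y
f=sys.argv[1]; x,y,r,z0,z1=map(float,sys.argv[2:7])
c=np.load(f,allow_pickle=True).item(); P=cloud(c)
m=((np.hypot(P[...,0]-x,P[...,1]-y)<r)&(P[...,2]>z0)&(P[...,2]<z1)).astype(np.uint8)
nl,lab,st,ce=cv2.connectedComponentsWithStats(m,connectivity=4); l=1+st[1:,4].argmax()
q=P[lab==l]; (cx,cy),(w,h),a=cv2.minAreaRect((q[:,:2]*1000).astype(np.float32))
short=a if w<h else a+90
bench=P[(np.hypot(P[...,0]-x,P[...,1]-y)<r+.02)&(lab==0)][:,2]
print('rect',cx,cy,w,h,'short axis',(short+90)%180-90,'z pct',np.percentile(q[:,2],[5,50,99])*1e3,'bench',np.median(bench)*1e3,'px',ce[l],st[l])
E
python3 - <<'E'
from h import *
c=get('wrist'); np.save('w6.npy',c,allow_pickle=True); save(c,'w6.png')
go(.43,.353,.1,30)
E
python3 m4.py w6.npy .43 .353 .06 .005 .05; python3 m4.py w6.npy .43 .353 .06 .005 .014;python3 m4.py w6.npy .58 .343 .04 .005 .02
```

```text
shift mm [99.8 -0.6 58.6] spin 0.0469030727998927 clock 14.65 J7 -17.5 J [  0.  21. -42. 106.  16.  59. -18.]
rect 429.5576171875 352.7483825683594 26.93396759033203 79.31654357910156 short axis 30.626264572143555 z pct [11.64 21.24 34.59] bench -0.5420561945408409 px [247.08  75.28] [ 232   29   31   95 2753]
rect 430.4071350097656 351.3134460449219 26.93396759033203 75.9814224243164 short axis 30.626264572143555 z pct [11.26 12.45 13.92] bench -0.4550698149351773 px [247.12  89.84] [232  33  31  91 959]
rect 579.6771240234375 343.351318359375 45.14029312133789 18.60679054260254 short axis -60.89285850524902 z pct [ 7.44 11.65 13.43] bench -0.4816290115812194 px [373.99 168.31] [350 159  49  20 912]
```

View pics/w6.png

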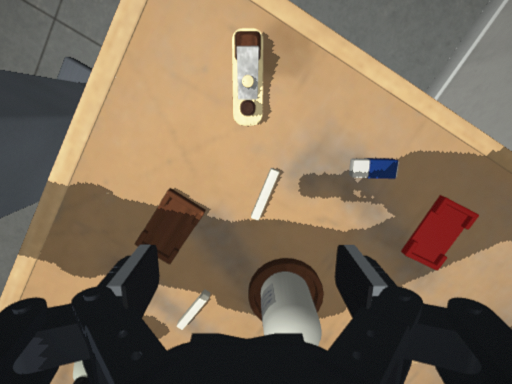

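Wrist view: plane at (247,76), eraser at (374,168), short nest at (172,225), red decoy at (440,232).

>>> play_rows --motion '[[[30,0,0,0],[40,0,0,-0.6],[30,0,0,0],[0,0,30,0],[0,0,40,0],[0,0,40,0],[0,0,20,0],[0,0,0,0],[0,0,0,0],[0,0,0,0]]]'

```text
clock: 15.65
eef_pos: [0.4311, 0.3542, 0.0301]
tool_rot: [[-0.51, 0.86, 0.003], [0.86, 0.51, 0.002], [0.0, 0.004, -1.0]]
contact_force: [0.7, 0.8, 0.1]
width: 0.0854
grasp_force: 0.0
```

```bash
python3 m4.py w6.npy .434 .187 .05 .007 .014; python3 m4.py w5.npy .434 .187 .05 .007 .014;  python3 m4.py w1.npy .561 -.140 .07 .007 .013; python3 m4.py w3.npy .561 -.140 .07 .007 .013; python3 -c "
from h import *
go(.4296,.3527,.004,30.5)"
```

```text
rect 433.6632385253906 211.58676147460938 19.13509750366211 43.64780807495117 short axis 86.83814239501953 z pct [ 7.64  9.09 10.77] bench 3.9687466422303475 px [182.74 205.26] [159 190  46  36 385]
rect 433.713623046875 211.1653289794922 18.867353439331055 44.49665069580078 short axis 85.72379302978516 z pct [ 7.9   9.26 11.11] bench -0.41098972045297555 px [111.25 193.18] [ 91 183  44  26 356]
rect 570.381591796875 -103.13494110107422 33.6206169128418 55.79951477050781 short axis 75.5151596069336 z pct [ 7.67  9.22 11.12] bench -0.26245896521137624 px [362.82  16.65] [337   2  52  42 652]
rect 570.4578857421875 -102.59120178222656 33.44338607788086 56.79191589355469 short axis 75.31439208984375 z pct [ 7.49  8.89 10.35] bench -0.7074300964855507 px [396.23 239.94] [372 230  50  30 479]
shift mm [-0.6 -2.2 26.1] spin 0.1391111823065927 clock 15.65 J7 -35.6 J [-14.  31. -38. 110.  26.  47. -36.]
```

>>> play_rows --motion '[[[0,-2,12,0],[0,0,9,0],[0,0,4,0],[0,0,0,0],[0,0,0,0],[0,0,0,0]]]'

```text
clock: 16.25
eef_pos: [0.4284, 0.3522, 0.0035]
tool_rot: [[-0.51, 0.86, 0.0], [0.86, 0.51, 0.0], [0.0, 0.0, -1.0]]
contact_force: [-0.6, 0.2, -0.2]
width: 0.0857
grasp_force: 0.0
```

```bash
sed 's/q=P\[lab==l\]/q=P[m>0]/' m4.py > m5.py; for a in "w6.npy .434 .187" "w5.npy .434 .187" "side0.npy .434 .187" "scene0.npy .434 .187"; do python3 m5.py $a .05 .0075 .013;done; for f in w1 w3 side0 scene0; do python3 m5.py $f.npy .561 -.140 .068 .0075 .013;done; python3 -c "
from h import *
go(.4296,.3527,.004,30.5); print(robot.state()['contact_force'],robot.state()['eef_pos'])"
```

```text
rect 431.84588623046875 184.3690948486328 73.54785919189453 43.71253967285156 short axis -3.7689208984375 z pct [ 7.85  9.08 10.77] bench 3.992886926535155 px [182.81 205.37] [159 190  46  36 372]
rect 431.85662841796875 184.2632293701172 72.85578155517578 44.49299240112305 short axis -3.9578018188476562 z pct [ 7.95  9.23 10.98] bench -0.40970911124554865 px [111.31 193.11] [ 91 183  44  26 350]
rect 432.29486083984375 184.62091064453125 73.79104614257812 43.773643493652344 short axis -5.174507141113281 z pct [ 8.07  9.5  11.72] bench 0.12348173147916364 px [298.14 249.15] [288 245  22   8  65]
rect 431.9863586425781 183.9176788330078 74.5915756225586 44.19981002807617 short axis -3.5712203979492188 z pct [ 8.17 10.2  12.76] bench 0.6955101197205771 px [255.81 257.22] [248 250  18  15  64]
rect 560.4486694335938 -141.19635009765625 111.72685241699219 56.164608001708984 short axis -14.878387451171875 z pct [ 7.84  9.21 11.11] bench -0.240290275848265 px [362.71  16.48] [337   2  52  42 626]
rect 563.9533081054688 -126.43174743652344 82.39456176757812 56.626075744628906 short axis -15.518394470214844 z pct [ 7.83  8.91 10.35] bench -0.6946769914975837 px [396.64 239.97] [372 230  50  30 453]
rect 560.7564086914062 -139.982177734375 115.13861083984375 54.84391784667969 short axis -13.032142639160156 z pct [ 7.91  9.38 11.35] bench -673.0005749480142 px [280.73 177.22] [270 175  19   7  37]
rect 560.9193725585938 -140.8935546875 112.84295654296875 59.48881530761719 short axis -15.028038024902344 z pct [ 7.63  9.94 12.91] bench 1.4760503019050075 px [291.19 168.35] [287 165  10   9  26]
shift mm [-0.2  1.3 -0.5] spin 0.15254165209776716 clock 16.25 J7 -37.3 J [-15.  33. -37. 111.  28.  44. -37.]
[-0.61870619  0.23211857 -0.23506608] [0.42837731 0.35219346 0.00345705]
```

>>> play_rows --motion '[[[0,1,0,0],[0,0,0,0],[0,0,0,0],[0,0,0,0],[0,0,0,0],[0,0,0,0],[0,0,0,0],[0,0,0,0],[0,0,0,0]]]' --gripper 0

```text
clock: 17.15
eef_pos: [0.4297, 0.353, 0.0039]
tool_rot: [[-0.51, 0.86, 0.001], [0.86, 0.51, 0.001], [0.0, 0.002, -1.0]]
contact_force: [1.1, -0.2, 5.1]
width: 0.0256
grasp_force: 60.3
```

>>> play_rows --motion '[[[0,0,-10,0],[0,0,-30,0],[0,0,-40,0],[0,0,-40,0],[0,0,-40,0],[0,0,0,0],[0,0,0,0]]]'

```text
clock: 17.85
eef_pos: [0.4285, 0.3516, 0.1629]
tool_rot: [[-0.51, 0.86, -0.0], [0.86, 0.51, -0.001], [-0.001, -0.001, -1.0]]
contact_force: [-0.4, 0.1, -4.4]
width: 0.0257
grasp_force: 59.9
```

```bash
python3 -c "
from h import *
go(.5606,-.141,.16,-15)"
```

```text
shift mm [-491.2 -137.4    3.6] spin 45.638429786881936 clock 17.85 J7 -28.1 J [ -8.  21. -44. 105.  17.  61. -28.]
```

>>> play_rows --motion '[[[-30,-8,0,0],[-46,-13,0,0],[-46,-13,0,0],[-46,-13,0,0],[-46,-13,0,0],[-46,-13,0,0],[-46,-13,0,0],[-46,-13,0,0],[-46,-13,0,0],[-46,-13,0,0]]]'

```text
clock: 18.85
eef_pos: [0.5454, -0.0951, 0.1602]
tool_rot: [[-0.51, 0.86, -0.006], [0.86, 0.51, 0.001], [0.004, -0.005, -1.0]]
contact_force: [0.3, 1.2, -2.8]
width: 0.0253
grasp_force: 60.0
```

>>> play_rows --motion '[[[-30,-8,0,0],[0,0,0,7.6],[0,0,0,7.6],[0,0,0,7.6],[0,0,0,7.6],[0,0,0,7.6],[0,0,0,7.6],[0,0,0,0],[0,0,0,0],[0,0,0,0]]]'

```text
clock: 19.85
eef_pos: [0.5554, -0.123, 0.1621]
tool_rot: [[0.256, 0.967, -0.002], [0.967, -0.256, 0.001], [-0.0, -0.002, -1.0]]
contact_force: [-0.7, 0.1, -3.9]
width: 0.0255
grasp_force: 60.0
```

```bash
python3 -c "
from h import *
c=get('wrist'); np.save('w7.npy',c,allow_pickle=True); s=get('side')
cv2.imwrite('pics/v7.png',np.hstack([cv2.resize(c['pixels'],(400,300)),cv2.resize(s['pixels'][60:222,200:416],(400,300))])[:,:,::-1])
go(.5606,-.141,.06,-15)"
```

```text
shift mm [-16.1   9.2 102.8] spin 0.10909115250906609 clock 19.95 J7 -14.7 J [ 28.  20. -24. 103.   9.  59. -15.]
```

View pics/v7.png

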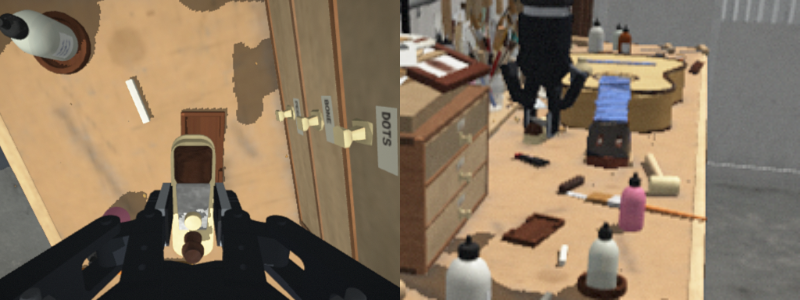

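The plane is held level and lengthwise (left picture 193,200), with the long nest just beneath it at (203,135).

```bash
python3 -c "
from h import *
c=np.load('w7.npy',allow_pickle=True).item(); P=cloud(c); s=robot.state(); R=np.array(s['tool_rot']).reshape(3,3)
T=(P-s['eef_pos'])@R
m=(np.abs(T[...,1])<.013)&(T[...,2]>-.04)&(T[...,2]<.012)&(T[...,0]>.014)&(T[...,0]<.06)
q=T[m]; print(len(q),np.percentile(q[:,0],[95,99,100]),'bottom',np.percentile(q[:,2],[1,50,99]))
f=q[q[:,0]>.03]; print(np.percentile(f[:,1],[1,99]))
go(.5606,-.141,.06,-15)"
```

```text
3703 [0.03868398 0.04032429 0.04086605] bottom [-0.03011784 -0.0192311   0.00385035]
[-0.01263546  0.01023604]
shift mm [-16.1   9.2 102.8] spin 0.10909115250906609 clock 19.95 J7 -14.7 J [ 28.  20. -24. 103.   9.  59. -15.]
```

>>> play_rows --motion '[[[-16,9,0,0],[0,0,0,0],[0,0,35,0],[0,0,35,0],[0,0,30,0],[0,0,20,0],[0,0,0,0],[0,0,0,0],[0,0,0,0]]]'

```text
clock: 20.85
eef_pos: [0.5624, -0.1413, 0.045]
tool_rot: [[0.258, 0.966, 0.003], [0.966, -0.258, -0.001], [0.0, 0.003, -1.0]]
contact_force: [0.1, 0.6, -3.2]
width: 0.0255
grasp_force: 60.0
```

```bash
python3 -c "
from h import *
go(.5606,-.141,.009,-15)"
```

```text
shift mm [-0.2 -2.  36. ] spin 0.02902767575031362 clock 20.85 J7 -17.0 J [ 27.  29. -21. 107.  14.  46. -17.]
```

>>> play_rows --motion '[[[0,-1,10,0],[0,0,10,0],[0,0,8,0],[0,0,4,0],[0,0,3,0],[0,0,0,0],[0,0,0,0],[0,0,0,0]]]'

```text
clock: 21.65
eef_pos: [0.5601, -0.1407, 0.0084]
tool_rot: [[0.258, 0.966, 0.001], [0.966, -0.258, -0.0], [-0.0, 0.001, -1.0]]
contact_force: [-0.1, -0.5, -4.0]
width: 0.0253
grasp_force: 60.0
```

```bash
python3 -c "
from h import *
go(.5606,-.141,.0085,-15)"
```

```text
shift mm [-0.2  0.6 -0.1] spin 0.046719123762045456 clock 21.65 J7 -18.3 J [ 26.  32. -20. 108.  16.  43. -18.]
```

>>> play_rows --motion '[[[0,0,0,0],[0,0,0,0],[0,0,0,0],[0,0,0,0],[0,0,0,0],[0,0,0,0]]]' --gripper 1

```text
clock: 22.25
eef_pos: [0.56, -0.1407, 0.0084]
tool_rot: [[0.258, 0.966, 0.0], [0.966, -0.258, -0.0], [-0.0, 0.0, -1.0]]
contact_force: [-1.1, -0.2, 0.6]
width: 0.0854
grasp_force: 0.0
```

>>> play_rows --motion '[[[0,0,-15,0],[0,0,-40,0],[0,0,-40,0],[0,0,-40,0],[0,0,-30,0],[-40,0,0,0],[-45,0,0,0],[0,0,0,0],[0,0,0,0],[0,0,0,0]]]'

```text
clock: 23.25
eef_pos: [0.5384, -0.2215, 0.1739]
tool_rot: [[0.257, 0.966, 0.001], [0.966, -0.257, 0.001], [0.001, 0.001, -1.0]]
contact_force: [0.6, -0.4, -0.1]
width: 0.0858
grasp_force: 0.0
```

```bash
python3 - <<'E'
from h import *
c=get('wrist'); np.save('w8.npy',c,allow_pickle=True); save(c,'w8.png')
go(.58,.24,.17,-61)
E
python3 m4.py w8.npy .5606 -.141 .045 .013 .06;python3 m5.py w8.npy .5606 -.141 .068 .0075 .012
```

```text
shift mm [456.4 -77.8   4.1] spin 46.179940762274946 clock 23.3 J7 -3.9 J [ 36.  20. -22. 101.   8.  61.  -4.]
rect 557.6393432617188 -141.614990234375 79.8385009765625 26.977272033691406 short axis -14.688072204589844 z pct [15.61 25.2  38.65] bench 0.3883808103603281 px [246.52  95.41] [ 232   52   30   89 2412]
rect 560.7360229492188 -141.63975524902344 111.47785949707031 55.9862060546875 short axis -14.7391357421875 z pct [ 8.01  9.28 11.08] bench 27.46530630264865 px [249.69  46.36] [220  34  60  39 806]
```

View pics/w8.png

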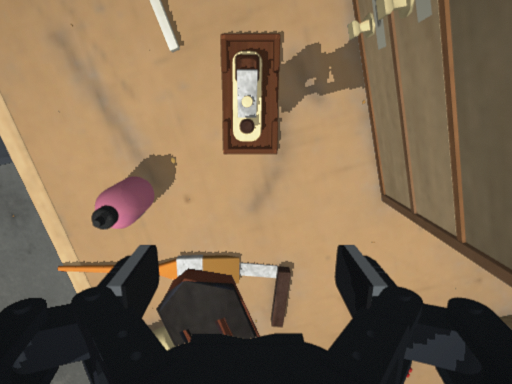

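The plane lies lengthwise inside the long nest (247,95). Its top is at 38.7 mm, so it is flat on the 4 mm floor. Eraser next.

>>> play_rows --motion '[[[30,-5,0,0],[45,-9,0,0],[48,-9,0,0],[48,-9,0,0],[48,-9,0,0],[48,-9,0,0],[48,-9,0,0],[48,-9,0,0],[48,-9,0,0],[48,-9,0,0]]]'

```text
clock: 24.3
eef_pos: [0.5724, 0.2464, 0.1736]
tool_rot: [[0.256, 0.967, 0.0], [0.967, -0.256, 0.0], [0.0, 0.0, -1.0]]
contact_force: [0.5, 0.6, -0.1]
width: 0.0853
grasp_force: 0.0
```

>>> play_rows --motion '[[[48,-9,0,0],[30,-6,0,0],[0,0,0,7.7],[0,0,0,7.7],[0,0,0,7.7],[0,0,0,7.7],[0,0,0,7.7],[0,0,0,7.7],[0,0,0,0],[0,0,0,0]]]'

```text
clock: 25.3
eef_pos: [0.5782, 0.3233, 0.1734]
tool_rot: [[0.874, 0.487, -0.0], [0.487, -0.874, 0.0], [-0.0, -0.0, -1.0]]
contact_force: [-0.5, 0.3, -0.4]
width: 0.0854
grasp_force: 0.0
```

Run:
```python
from h import *
c=np.load('w6.npy',allow_pickle=True).item(); P=cloud(c); print('red corners',[P[v,u].round(3) for u,v in [(440,196),(478,212),(437,268),(404,250)]])
go(.5797,.3434,.03,-61)
```

```text
red corners [array([0.659, 0.355, 0.003]), array([0.707, 0.361, 0.001]), array([0.705, 0.289, 0.01 ]), array([0.664, 0.288, 0.004])]
shift mm [ 11.1 -16.8 143.4] spin 0.11536681363367052 clock 25.3 J7 -102.5 J [ -17.   28.  -22.   89.   11.   65. -103.]
```

>>> play_rows --motion '[[[11,-17,0,0],[0,0,40,0],[0,0,40,0],[0,0,35,0],[0,0,20,0],[0,0,0,0],[0,0,0,0],[0,0,0,0],[0,0,0,0]]]'

```text
clock: 26.2
eef_pos: [0.5815, 0.3432, 0.0403]
tool_rot: [[0.876, 0.483, 0.003], [0.483, -0.876, 0.002], [0.003, -0.0, -1.0]]
contact_force: [0.1, -0.5, 0.2]
width: 0.0853
grasp_force: 0.0
```

Run:
```python
from h import *
go(.5797,.3434,.004,-61)
```

```text
shift mm [-1.6 -1.  36.3] spin -0.13266510317826885 clock 26.2 J7 -107.0 J [ -20.   37.  -20.   93.   15.   52. -107.]
```

>>> play_rows --motion '[[[-1,0,15,0],[0,0,12,0],[0,0,6,0],[0,0,3,0],[0,0,0,0],[0,0,0,0],[0,0,0,0]]]'

```text
clock: 26.9
eef_pos: [0.5799, 0.3421, 0.0027]
tool_rot: [[0.876, 0.482, 0.001], [0.482, -0.876, 0.0], [0.001, 0.0, -1.0]]
contact_force: [0.1, -0.1, 0.8]
width: 0.0854
grasp_force: 0.0
```

Run:
```python
from h import *
go(.5797,.3434,.004,-61); print(robot.state()['contact_force'])
```

```text
shift mm [ 0.5 -1.2 -1.3] spin -0.15535551027119254 clock 26.9 J7 -107.8 J [ -20.   39.  -19.   94.   16.   49. -108.]
[ 0.08473511 -0.07268805  0.76320242]
```

>>> play_rows --motion '[[[0,-1,-1,0],[0,0,0,0],[0,0,0,0],[0,0,0,0],[0,0,0,0],[0,0,0,0],[0,0,0,0],[0,0,0,0],[0,0,0,0],[0,0,0,0]]]' --gripper 0

```text
clock: 27.9
eef_pos: [0.5792, 0.3428, 0.0035]
tool_rot: [[0.876, 0.482, 0.001], [0.482, -0.876, 0.0], [0.001, 0.0, -1.0]]
contact_force: [0.5, -0.1, 4.0]
width: 0.0158
grasp_force: 61.4
```

>>> play_rows --motion '[[[0,0,-10,0],[0,0,-30,0],[0,0,-40,0],[0,0,-40,0],[0,0,-20,0],[0,0,0,0],[0,0,0,0]]]'

```text
clock: 28.6
eef_pos: [0.5786, 0.3424, 0.143]
tool_rot: [[0.876, 0.482, -0.0], [0.482, -0.876, -0.001], [-0.001, 0.0, -1.0]]
contact_force: [-0.2, -0.1, -1.0]
width: 0.0159
grasp_force: 60.9
```

Run:
```python
from h import *
go(.4319,.1843,.1,-4)
```

```text
shift mm [-204.8   67.6   43.2] spin -57.15252022689043 clock 28.6 J7 -104.9 J [ -19.   30.  -22.   90.   12.   62. -105.]
```

>>> play_rows --motion '[[[-30,10,0,0],[-45,15,0,0],[-45,15,0,0],[-45,15,0,0],[-40,13,0,0],[0,0,0,-8.5],[0,0,0,-8.5],[0,0,0,-8.5],[0,0,0,-8.5],[0,0,0,-8.5]]]'

```text
clock: 29.6
eef_pos: [0.4307, 0.1833, 0.1414]
tool_rot: [[0.314, 0.949, -0.004], [0.949, -0.314, -0.002], [-0.003, -0.003, -1.0]]
contact_force: [-0.4, -0.0, 0.2]
width: 0.0159
grasp_force: 61.0
```

>>> play_rows --motion '[[[0,0,0,-8.5],[0,0,0,-6],[0,0,20,0],[0,0,20,0],[0,0,0,0],[0,0,0,0],[0,0,0,0]]]'

```text
clock: 30.3
eef_pos: [0.4324, 0.1844, 0.1036]
tool_rot: [[0.072, 0.997, 0.0], [0.997, -0.072, 0.0], [0.0, 0.0, -1.0]]
contact_force: [0.5, -0.3, -0.3]
width: 0.0157
grasp_force: 61.0
```

```bash
python3 - <<'E'
from h import *
c=get('wrist'); np.save('w9.npy',c,allow_pickle=True); save(c,'w9.png')
go(.4319,.1843,.04,-4)
P=cloud(c); s=robot.state(); R=np.array(s['tool_rot']).reshape(3,3); T=(P-s['eef_pos'])@R
q=T[(np.abs(T[...,1])<.012)&(T[...,2]>-.03)&(T[...,2]<.012)&(T[...,0]>.012)&(T[...,0]<.05)]
print(len(q),np.percentile(q[:,0],[50,99]),np.percentile(q[:,2],[1,50,99]))
E
python3 m5.py w9.npy .4319 .1843 .05 .0075 .013
```

```text
shift mm [-0.2 -0.8 63.8] spin -0.15425755716987055 clock 30.35 J7 -41.9 J [ -2.  15. -30. 119.  10.  48. -42.]
1273 [0.0204673  0.02592015] [-0.00938223 -0.0078562   0.00166491]
rect 431.97430419921875 187.1292724609375 66.56739807128906 43.87559509277344 short axis -3.9097137451171875 z pct [ 7.89  9.17 10.62] bench 163.26676146219395 px [247.98 163.55] [221 156  55  23 620]
```

View pics/w9.png

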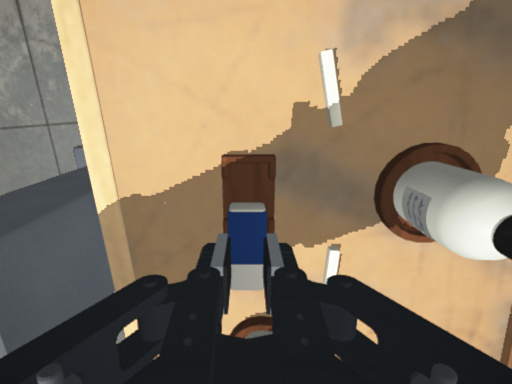

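The eraser is held square (248,245), centred over the short nest (248,185). Lowering.

>>> play_rows --motion '[[[-1,0,25,0],[0,0,30,0],[0,0,20,0],[0,0,10,0],[0,0,5,0],[0,0,4,0],[0,0,0,0],[0,0,0,0],[0,0,0,0]]]'

```text
clock: 31.25
eef_pos: [0.4328, 0.1834, 0.0099]
tool_rot: [[0.073, 0.997, 0.001], [0.997, -0.073, 0.0], [0.0, 0.001, -1.0]]
contact_force: [0.1, -0.3, 0.0]
width: 0.0159
grasp_force: 61.0
```

Run:
```python
from h import *
go(.4319,.1835,.008,-4); print(robot.state()['contact_force'])
```

```text
shift mm [-0.  -0.9  1.9] spin -0.15891216329899294 clock 31.25 J7 -48.6 J [ -6.  24. -27. 123.  18.  37. -49.]
[ 0.1221081  -0.34504939  0.02658684]
```

>>> play_rows --motion '[[[0,0,1.5,0],[0,0,0,0],[0,0,0,0]]]'

```text
clock: 31.55
eef_pos: [0.4322, 0.1832, 0.0078]
tool_rot: [[0.072, 0.997, 0.0], [0.997, -0.072, -0.0], [-0.0, 0.0, -1.0]]
contact_force: [0.4, -0.9, -0.1]
width: 0.0161
grasp_force: 61.0
```

>>> play_rows --motion '[[[0,0,0,0],[0,0,0,0],[0,0,0,0],[0,0,0,0],[0,0,0,0],[0,0,0,0]]]' --gripper 1

```text
clock: 32.15
eef_pos: [0.4322, 0.1832, 0.0078]
tool_rot: [[0.072, 0.997, 0.0], [0.997, -0.072, -0.0], [-0.0, 0.0, -1.0]]
contact_force: [0.2, -0.0, -0.3]
width: 0.0851
grasp_force: 0.0
```

>>> play_rows --motion '[[[0,0,-15,0],[0,0,-40,0],[0,0,-40,0],[0,0,-40,0],[0,0,-40,0],[-45,0,0,0],[-45,0,0,0],[0,0,0,0],[0,0,0,0],[0,0,0,0]]]'

```text
clock: 33.15
eef_pos: [0.4256, 0.0944, 0.1828]
tool_rot: [[0.071, 0.997, 0.0], [0.997, -0.071, 0.0], [0.0, 0.0, -1.0]]
contact_force: [-0.5, -0.3, -0.4]
width: 0.0856
grasp_force: 0.0
```

```bash
python3 - <<'E'
from h import *
c=get('wrist'); np.save('w10.npy',c,allow_pickle=True); s=get('scene')
cv2.imwrite('pics/v10.png',np.hstack([cv2.resize(c['pixels'],(400,300)),cv2.resize(s['pixels'][120:300,140:380],(400,300))])[:,:,::-1])
E
python3 m4.py w10.npy .4319 .1843 .03 .0125 .03;python3 m5.py w10.npy .4319 .1843 .05 .0075 .0118
```

```text
rect 430.7298583984375 186.744140625 44.487083435058594 17.75090789794922 short axis -4.5218353271484375 z pct [14.34 15.74 17.77] bench 0.29189737825099926 px [246.82  86.73] [238  63  19  49 901]
rect 431.52862548828125 183.99945068359375 72.85467529296875 43.33641052246094 short axis -4.013633728027344 z pct [ 8.03  9.27 11.11] bench -0.2708803819270744 px [248.06  57.71] [226  51  45  22 472]
```

View pics/v10.png

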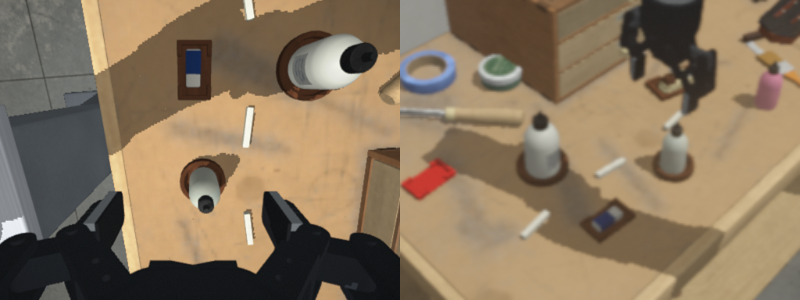

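The eraser lies lengthwise inside the short nest (left 194,70), with its top at 16 mm, so it is flat on the floor. Both bottles stand upright in their nests, the plane is in its own, and the gripper is clear of everything. Handing in.

```bash
python3 -c "
from workcell import robot
print(robot.hand_in())"
```

```text
the job is handed in; nothing more can be done
None
```

All four things are in their matching nests, both bottles upright and the plane and eraser flat and lengthwise by the last camera checks; I handed the job in at about 33 s, and no verdict was returned.

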